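Put the marking tools back on their rests

ROBOT

A 6-joint arm with a two-finger parallel gripper is mounted at the origin on a cart in front of the work surface, level with it; the furniture and walls round the work are solid. World frame = base frame: x ahead of the robot, y to its left, z up, the work surface at z = 0. Lengths are in m, angles in rad, forces in N, time in s.
With the tool pointing down it reaches from about 0.35 to 0.725 m from the base axis. Payload 6 kg.
Tool frame: the origin (TCP) lies midway between the tips of the shut fingers; the grasp point (between the pads) lies 19 mm behind it; z points along the fingers, y is the direction in which the jaws open and shut (so a half turn about z gives the same grasp; the last joint's range is limited). The gripper opens to 85 mm and grips with 20 to 120 N. Pads are 22 mm wide; open, the fingers measure 114 mm over their backs; the gripper's body (76 mm by 85 mm) begins 54 mm behind the grasp point. The pads swing forward as they close: fully open they stand 13 mm farther back than shut.
Start: joints at [1.521, 0.04, 0.085, 0, -1.615, -0.334], TCP at [0.225, 0.556, 0.231] pointing down, gripper open.
Joint ranges: [-2.56, 2.56], [-1.29, 2.01], [-1.08, 1.49], [-3.29, 1.98], [-2.81, -0.18], [-2.99, 2.99]. Speed limits (rad/s): [2.57, 2.57, 3.01, 3.14, 3.14, 3.14].

INTERFACE

Orientations are given as [roll, pitch, yaw] about the fixed x, y, z axes, in that order (R = Rz(yaw) Ry(pitch) Rx(roll)).
In Python, from plant import manip gives the robot as it stands.
- The arm moves only by the tool servo_tool, never from a script. Its argument "series" is a list that holds one entry, the list of rows, each a list of 7 numbers: the turn, a rotation vector about the tool's x, y, z normalised to -1 to 1, where 1 is 6 degrees, then the shift along the tool's x, y, z normalised to -1 to 1, where 1 is 20 mm, then the opening, from 0 (shut) to 1 (fully open). In form: [[[ax, ay, az, x, y, z, grip], ...]]. A call has exactly 8 rows; each row shifts and turns the commanded pose from where the row before left it, along the tool's axes as they then stand; what a row does not reach is not made up. A row lasts 1/10 s, in which the tool goes at most 50 mm and 8.59 degrees, less where a joint would pass 70% of its speed; a pose out of reach is approached as far as the arm can. A call with a number of a shift or a turn outside -1 to 1 is refused whole. A call with a gripper value outside its range is refused whole. The fingers move at their own pace and stop on an object; "newtons" is the grip in N (left out, the last holds). Time passes only in rows, so rows that do not move let the fingers close, or fill a call up. It gives the time, the measured TCP pose, the force and the opening at its end, in the units of the state.
- manip.get_obs(): the state, without advancing time (a new reading comes with each control period).
- manip.snapshot(name): name is "scene" or "top" or "wrist"; returns a dict with "image" (384x512x3 uint8, red, green, blue), "fx", "fy", "cx", "cy" (pixels), "T" (4x4, takes a point from camera to world coordinates). Camera axes: x right, y down, z forward; pixel columns grow to the right and rows downward; lengths in m; the calibration is good to about 2 mm. The wrist camera is an equidistant fisheye: a pixel r from the principal point sees the ray r / f radians off the axis. A picture is of the moment at which its call begins. There is no depth.
- manip.hand_in(): hands the job in, once; it reports no verdict.
The state is a dict: "time_s": time; "joints": joint angles; "dq": joint speeds; "tau": joint torques, N m; "tcp_pos": TCP position; "tcp_rot": TCP orientation; "contact_force": force on the tool from outside, world axes, zero at the start; "torque": the same for the moment, N m; "opening": finger opening in m.
Only numpy, scipy, OpenCV 4.12 (cv2) and the standard library are available. Lean on these libraries where they do the work, as an engineer would, in place of code of your own. Each camera call takes 0.05 s, during which the arm holds its last target.

TASK

Tidy the marking station: put the red marker on the red rest, the blue marker on the blue rest and the hand stamp upright in the white dock. Each must lie fully down on the floor of its own rest, centred and lengthwise with it, not riding on a lip, and be left there. Leave the black marker and the ink pad where they are.

Things in the scene. Friction and masses are not known exactly. Their poses are not given: they have to be found in the camera images.
- marker_red_mid (a point): Centre of the felt marker with the red cap: white barrel with a red band, lying, 130 long, 17 high, 14 to 20 across; it does not roll. The point lies half-way up (8.5 mm above its underside); y runs along the marker, z up. 20 g; grip it across the barrel near the middle.
- marker_blue_mid (a point): Centre of the felt marker with the blue cap: white barrel with a blue band, lying, 130 long, 17 high, 14 to 20 across; it does not roll. The point lies half-way up (8.5 mm above its underside); y runs along the marker, z up. 20 g; grip it across the barrel near the middle.
- stamp_mid (a point): Centre of the hand stamp, which stands upright: wooden foot 27 (x) x 40 (y), 18 high, and above it a dark turned round handle up to 26 across, 74 high over all. The point lies half-way up (37 mm above the underside); y runs along the longer side of the foot, z up. 50 g; grip it by the handle 45 to 60 mm above the underside.
- rest_red: Low red plastic rest for the red marker, fixed: plate 44 (x) x 104 (y), its floor 4 mm above the origin; on each long side two upright lips 4 thick, 12 high and 20 long at the ends, with a gap 64 long between them for the fingers; 36 clear between the sides, open at both ends, so the marker sticks out 13 at each end. Origin: centre of the underside; y along its length, z up.
- rest_blue: Low blue plastic rest for the blue marker, fixed: plate 44 (x) x 104 (y), its floor 4 mm above the origin; on each long side two upright lips 4 thick, 12 high and 20 long at the ends, with a gap 64 long between them for the fingers; 36 clear between the sides, open at both ends, so the marker sticks out 13 at each end. Origin: centre of the underside; y along its length, z up.
- dock_stamp: Small white plastic dock for the hand stamp, fixed. Outside 48 (x) x 64 (y) x 12 high, lips 4 thick all round; pocket 40 x 56, its cork floor 4 mm above the origin. Origin: centre of the underside; y along its longer side, z up.
- marker_black_mid (a point): Centre of the felt marker with the black cap, to be left alone, at the left end of the work: white barrel with a black band, lying, 130 long, 17 high, 14 to 20 across; it does not roll. The point lies half-way up (8.5 mm above its underside); y runs along the marker, z up. 
- ink_pad_mid (a point): Centre of the dark blue ink pad tin, shut, to be left alone, at the right end of the work: 56 (x) x 82 (y) x 15 high; y along its longer side.
- post_foot (a point): Foot of the upright square aluminium post, 40 x 40, fixed at the back edge of the table and 1.5 m tall: keep arm and gripper clear of it. The point is the middle of its section at the height of the table top.
Things that resemble listed ones, but are neither listed nor needed, are in the scene too. Leave any purple or yellow look-alike of the part that bears stamp_mid alone.

How it is judged:
At the end, for the whole second after the job is handed in: Each of the three rests on the floor of its own rest: centre within 20 mm (stamp 16) sideways of the rest's and 3 mm of seated height, tilt under 0.1 rad, lengthwise (markers within 0.3 rad, stamp 0.6, either way round), released and at rest (horizontal distance between marker_red_mid and rest_red below 0.02 m and z of marker_red_mid in the frame of rest_red between 0.0095 and 0.0155 m and angle between the y axis of marker_red_mid and the y axis of rest_red, either way round below 0.3 rad and angle between each of marker_red_mid, marker_blue_mid, stamp_mid's own z axis and vertical below 0.1 rad and linear speed of each of marker_red, marker_blue, stamp below 0.02 m/s and horizontal distance between marker_blue_mid and rest_blue below 0.02 m and z of marker_blue_mid in the frame of rest_blue between 0.0095 and 0.0155 m and angle between the y axis of marker_blue_mid and the y axis of rest_blue, either way round below 0.3 rad and horizontal distance between stamp_mid and dock_stamp below 0.016 m and z of stamp_mid in the frame of dock_stamp between 0.038 and 0.044 m and angle between the y axis of stamp_mid and the y axis of dock_stamp, either way round below 0.6 rad); the robot touches nothing.
It fails at once if the black marker is moved by more than 25 mm (distance of marker_black_mid from where it was at the start of the episode above 0.025 m).
It fails at once if the ink pad is moved by more than 25 mm (distance of ink_pad_mid from where it was at the start of the episode above 0.025 m).
It also fails if it takes over 72 s, if anything falls off the work surface, if the arm or the gripper's body presses on something with over 40 N, if the wrist force passes 120 N, or if a joint passes its speed limit or range.

## Working session

There is one attempt and no reset: what is moved stays moved. The work goes in short steps, Python scripts to look and compute and a tool call to move; the robot and the scene stay as the last step left them, time stands still between calls to the robot, and variables do not carry over. Pictures are saved under pics/ and viewed, and the job is handed in when it is done.

Besides the shell and the picture viewer there is one more tool, called after "Request:" by a JSON object that holds its "fn" and its "kwargs". servo_tool: Moves the arm, as the interface text tells. Scaled input: -1 to 1 covers 20 mm each way for a shift and 6 degrees each way for a turn. Its arguments: {"type":"object","properties":{"series":{"type":"array"},"newtons":{"type":"number"}},"required":["series"]}

```bash
mkdir -p pics; ls; python3 - <<'E'
from plant import manip
import cv2,numpy as np
print(manip.get_obs())
for n in ("scene","top","wrist"):
    s=manip.snapshot(n)
    cv2.imwrite(f"pics/{n}0.png",s["image"][:,:,::-1])
    np.savez(f"pics/{n}0.npz",**s)
    print(n,s["fx"],s["fy"],s["cx"],s["cy"],np.round(s["T"],4).tolist())
E
```

```text
pics
{'time_s': 0.0, 'joints': array([ 1.52071348e+00,  4.08001422e-02,  8.37961549e-02, -4.40176700e-04,
       -1.61545818e+00, -3.33686491e-01]), 'dq': array([-0.0011422 , -0.00066912, -0.00042817,  0.00326598, -0.00097759,
        0.00095253]), 'tau': array([ 2.19601920e-04, -3.68203247e+01,  3.47426856e+01,  6.93254024e+00,
       -5.21437585e-03,  7.23616921e-06]), 'tcp_pos': array([0.22446775, 0.55608784, 0.230282  ]), 'tcp_rot': array([ 3.13987467e+00, -1.30095250e-04, -3.83749936e-01]), 'contact_force': array([ 0.4734843 , -0.18873469,  0.6509949 ]), 'torque': array([ 0.01713543,  0.00706632, -0.04321249]), 'opening': 0.0857662947678601}
scene 478.3360871470153 478.3360871470153 260.92838782117946 200.07654343054367 [[0.5262, -0.6162, 0.586, -0.3405], [-0.8502, -0.3706, 0.3738, -0.6846], [-0.0132, -0.6949, -0.719, 1.0921], [0.0, 0.0, 0.0, 1.0]]
top 375.72531389915696 375.72531389915696 253.74411656176756 196.18301264874847 [[0.0154, -0.9863, 0.1643, 0.3469], [-0.9998, -0.0173, -0.0101, -0.1137], [0.0128, -0.1641, -0.9864, 1.0941], [0.0, 0.0, 0.0, 1.0]]
wrist 297.3186396354542 297.3186396354542 251.20506512936248 192.0569678012047 [[-0.3744, -0.8833, -0.2821, 0.2968], [-0.9273, 0.3572, 0.1121, 0.5271], [0.0018, 0.3035, -0.9528, 0.3722], [0.0, 0.0, 0.0, 1.0]]
```

View pics/scene0.png

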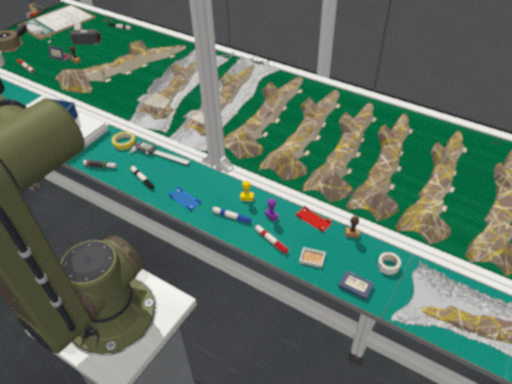

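View pics/top0.png

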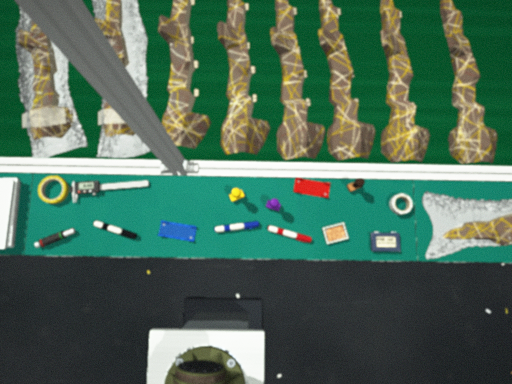

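View pics/wrist0.png

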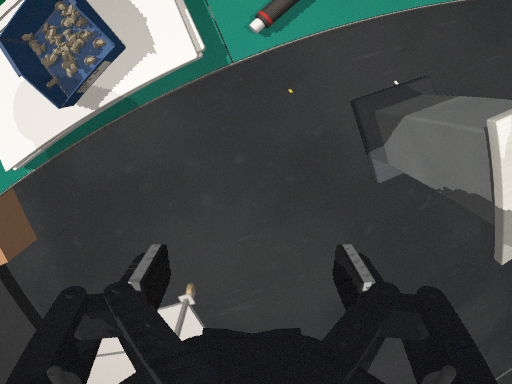

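Top view: blue rest (178,231), blue marker (237,228), red marker (289,234), red rest (312,188), dock with cork floor (335,233), wooden-foot stamp (355,186), ink pad (385,241). The black marker is at (115,229). The look-alikes are a yellow stamp (236,195), a purple stamp (274,204) and a dark pen (55,239). I'll enlarge to confirm.

```bash
python3 - <<'E'
import cv2
t=cv2.imread("pics/top0.png")
cv2.imwrite("pics/c1.png",cv2.resize(t[170:260,150:280],None,fx=6,fy=6,interpolation=cv2.INTER_CUBIC))
cv2.imwrite("pics/c2.png",cv2.resize(t[165:255,260:390],None,fx=6,fy=6,interpolation=cv2.INTER_CUBIC))
s=cv2.imread("pics/scene0.png")
cv2.imwrite("pics/c3.png",cv2.resize(s[170:300,225:400],None,fx=4.5,fy=4.5,interpolation=cv2.INTER_CUBIC))
E
```

```text
(no output)
```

View pics/c1.png

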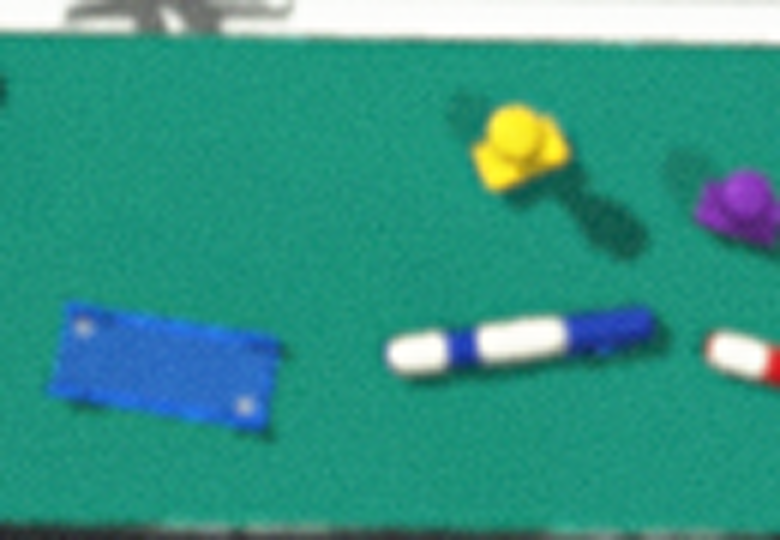

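View pics/c2.png

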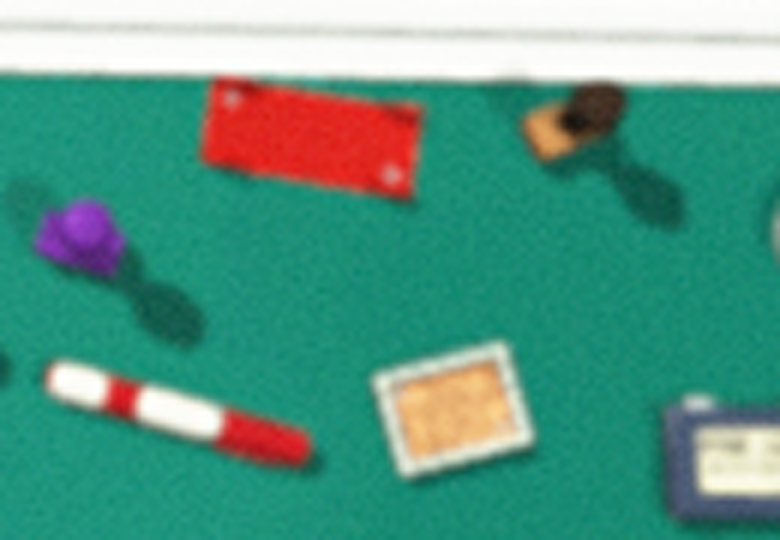

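View pics/c3.png

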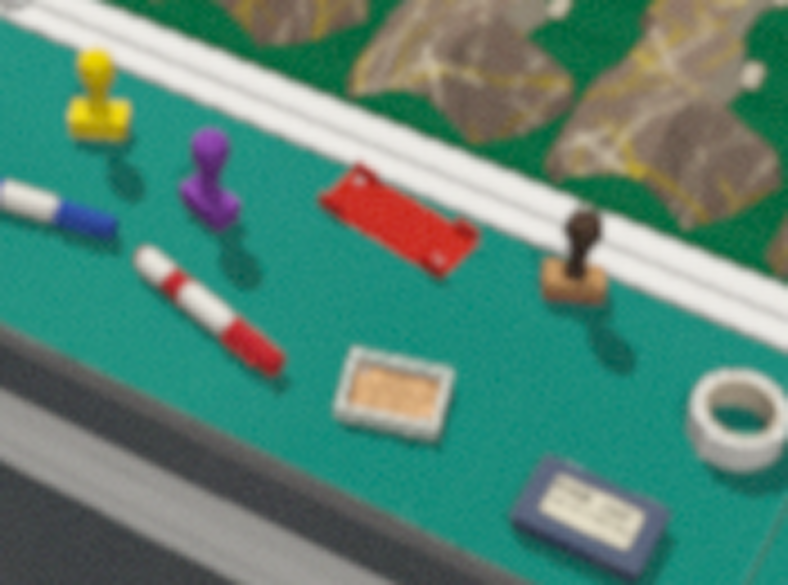

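```bash
cat > h.py <<'E'
import numpy as np,cv2
def ray(s,p):
    d=np.array([(p[0]-s["cx"])/s["fx"],(p[1]-s["cy"])/s["fy"],1.]);T=s["T"]
    return T[:3,3],T[:3,:3]@d
def atz(s,p,z):
    o,d=ray(s,p);return o+d*(z-o[2])/d[2]
def proj(s,P):
    T=s["T"];q=T[:3,:3].T@(np.asarray(P)-T[:3,3]);return q[0]/q[2]*s["fx"]+s["cx"],q[1]/q[2]*s["fy"]+s["cy"]
def tri(s1,p1,s2,p2):
    o1,d1=ray(s1,p1);o2,d2=ray(s2,p2)
    A=np.stack([d1,-d2],1);k=np.linalg.lstsq(A,o2-o1,rcond=None)[0]
    a=o1+d1*k[0];b=o2+d2*k[1];return (a+b)/2,np.linalg.norm(a-b)
def up(p,f,off): return ((p[0]+.5)/f-.5+off[0],(p[1]+.5)/f-.5+off[1])
E
python3 - <<'E'
from h import *
np.set_printoptions(precision=4,suppress=True)
t=np.load("pics/top0.npz");s=np.load("pics/scene0.npz")
c1=lambda p:up(p,6,(150,170));c2=lambda p:up(p,6,(260,165));c3=lambda p:up(p,4.5,(225,170))
def quad(n,c,pts,z,long):
    P=np.array([atz(t,c(p),z)[:2] for p in pts]);d=P[1]-P[0]+P[2]-P[3];e=P[3]-P[0]+P[2]-P[1]
    print(n,P.mean(0),"len",np.linalg.norm(d)/2,"wid",np.linalg.norm(e)/2,"ang(long dir)deg",np.degrees(np.arctan2(d[1],d[0])), "e",np.degrees(np.arctan2(e[1],e[0])), "r",np.hypot(*P.mean(0)))
quad("restB",c1,[(68,303),(282,342),(266,430),(50,392)],.006,1)
quad("restR",c2,[(214,78),(424,106),(411,200),(202,163)],.006,1)
quad("dock",c2,[(373,377),(508,342),(535,440),(405,478)],.012,1)
for n,c,a,b in (("B",c1,(386,357),(657,322)),("R",c2,(46,374),(313,452))):
    A=atz(t,c(a),.0085);B=atz(t,c(b),.0085);d=B-A;print(n,(A+B)/2,np.linalg.norm(d),np.degrees(np.arctan2(d[1],d[0])))
print("ball",tri(t,c2((600,105)),s,c3((583,232))))
for p in ((524,123),(543,161),(586,143)): print("foot top",atz(t,c2(p),.018))
for p in ((545,262),(605,274)): print("foot top scene",atz(s,c3(p),.018))
for p in ((540,292),(604,304)): print("foot bot scene",atz(s,c3(p),0))
for n,p in (("yellow",(514,130)),("purple",(745,195))): print(n,atz(t,c1(p),.06))
print("black",atz(t,(115,229),.0085),"ink",atz(t,(385,241),.015))
print("back rail front", atz(t,(312,178),0),atz(t,(360,179),0), "front edge",atz(t,(312,258),0))
E
```

```text
restB [0.4234 0.094 ] len 0.1053245970218662 wid 0.04301653609249395 ang(long dir)deg -99.1715953906675 e 171.87268329471084 r 0.43367198791789763
restR [ 0.5575 -0.2957] len 0.10417061173498157 wid 0.045444153205810765 ang(long dir)deg -97.96294558908185 e 171.61059157610103 r 0.6310771933096032
dock [ 0.4244 -0.3619] len 0.06678629872849327 wid 0.04926569412799533 ang(long dir)deg -73.89569874862693 e -164.41984174345816 r 0.5577706443874929
B [ 0.439  -0.0765  0.0085] 0.13140695946339662 -81.68442600165895
R [ 0.4206 -0.2296  0.0085] 0.13330188928198416 -105.36814166402793
ball (array([ 0.5645, -0.4217,  0.0623]), np.float64(0.0010969074878837742))
foot top [ 0.5638 -0.397   0.018 ]
foot top [ 0.5451 -0.4058  0.018 ]
foot top [ 0.5544 -0.4271  0.018 ]
foot top scene [ 0.567  -0.4003  0.018 ]
foot top scene [ 0.5777 -0.438   0.018 ]
foot bot scene [ 0.5568 -0.4037  0.    ]
foot bot scene [ 0.569  -0.4437  0.    ]
yellow [ 0.5322 -0.0724  0.06  ]
purple [ 0.5034 -0.1803  0.06  ]
black [0.4251 0.2723 0.0085] ink [ 0.4029 -0.5032  0.015 ]
back rail front [ 0.5871 -0.2978  0.    ] [ 0.5867 -0.4414  0.    ] front edge [ 0.3516 -0.2954  0.    ]
```

```bash
python3 - <<'E'
import cv2
t=cv2.imread("pics/top0.png");s=cv2.imread("pics/scene0.png")
cv2.imwrite("pics/c4.png",cv2.resize(t[170:205,335:380],None,fx=16,fy=16,interpolation=cv2.INTER_CUBIC))
cv2.imwrite("pics/c5.png",cv2.resize(s[205:255,330:375],None,fx=12,fy=12,interpolation=cv2.INTER_CUBIC))
E
```

```text
(no output)
```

View pics/c4.png

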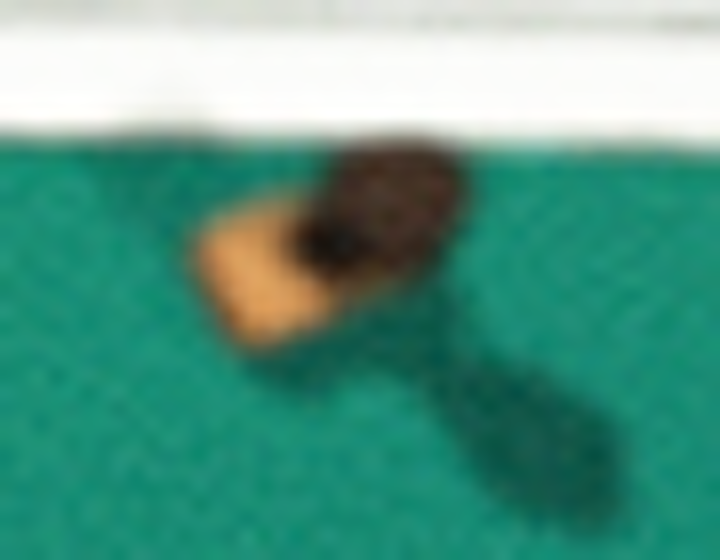

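View pics/c5.png

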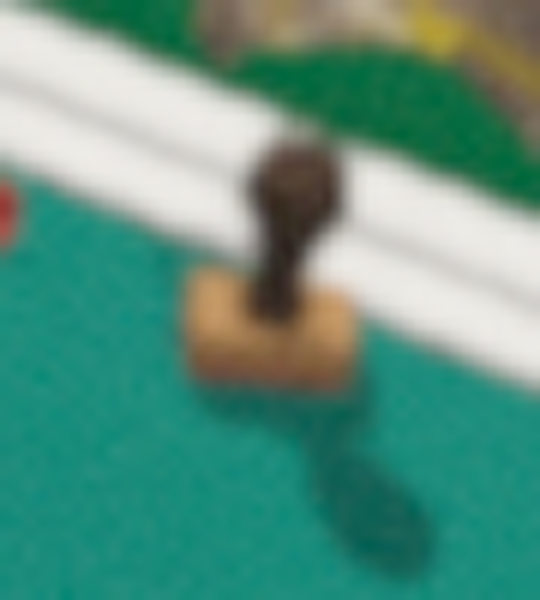

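```bash
python3 - <<'E'
import cv2
t=cv2.imread("pics/top0.png");s=cv2.imread("pics/scene0.png")
cv2.imwrite("pics/c6.png",cv2.resize(t[150:190,290:370],None,fx=10,fy=10,interpolation=cv2.INTER_CUBIC))
cv2.imwrite("pics/c7.png",cv2.resize(s[165:245,290:370],None,fx=7,fy=7,interpolation=cv2.INTER_CUBIC))
E
```

```text
(no output)
```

View pics/c6.png

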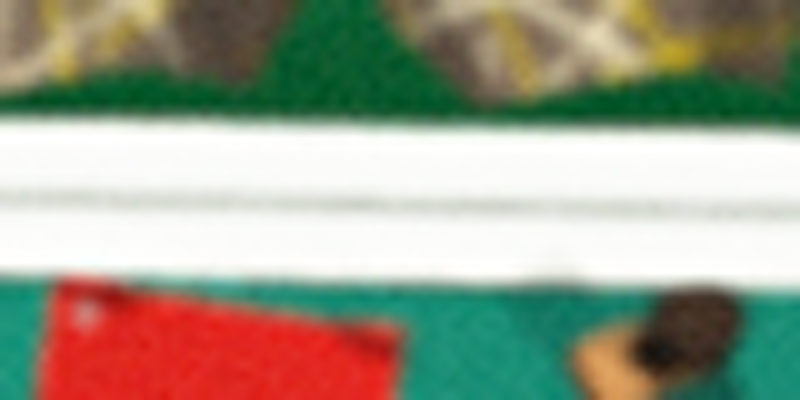

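View pics/c7.png

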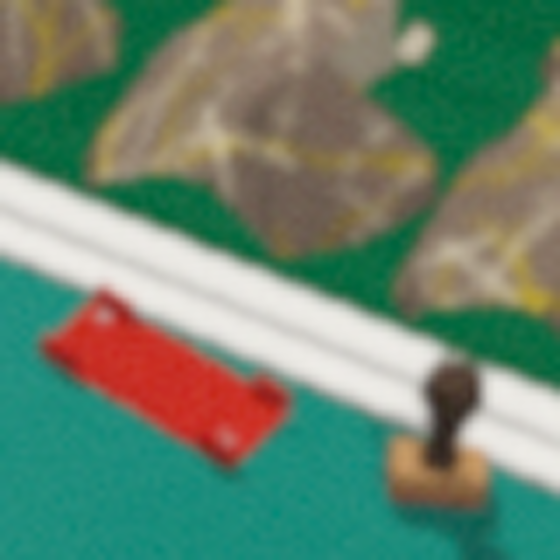

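```bash
python3 - <<'E'
from h import *
from scipy.optimize import least_squares
t=np.load("pics/top0.npz");s=np.load("pics/scene0.npz")
# lines: two points each view
L={"front":(((0,274),(700,288)),((0,256),(560,485))),"grey":(((0,195),(800,212)),((0,205),(560,438))),"back":(((0,117),(800,130)),((0,160),(560,391)))}
for n,(a,b) in L.items():
    pl=[]
    for v,c,f,o in ((t,a,10,(290,150)),(s,b,7,(290,165))):
        o1,d1=ray(v,up(c[0],f,o));_,d2=ray(v,up(c[1],f,o));N=np.cross(d1,d2);N/=np.linalg.norm(N);pl.append((N,N@o1))
    for y in (-.3,-.42):
        A=np.array([[N[0],N[2]] for N,_ in pl]);bb=np.array([k-N[1]*y for N,k in pl]);print(n,y,np.round(np.linalg.solve(A,bb),4))
E
```

```text
front -0.3 [0.5871 0.0082]
front -0.42 [0.586  0.0119]
grey -0.3 [0.61   0.0125]
grey -0.42 [0.6093 0.0138]
back -0.3 [0.6337 0.0141]
back -0.42 [0.634  0.0139]
```

```bash
cat > plan.py <<'E'
import sys
from h import *
from plant import manip
def R(y): return np.array([[np.cos(y),np.sin(y),0],[np.sin(y),-np.cos(y),0],[0,0,-1]])
def plan(x,y,z,yaw,g=None,turnrows=None):
    o=manip.get_obs();p=o["tcp_pos"];y0=o["tcp_rot"][2];dy=(np.radians(yaw)-y0+np.pi)%(2*np.pi)-np.pi
    d=np.array([x,y,z])-p
    print("t",round(o["time_s"],2),"pos",np.round(p,4),"rpy",np.round(np.degrees(o["tcp_rot"]),2),"op",round(o["opening"],4),"F",np.round(o["contact_force"],1),"j6",round(o["joints"][5],2))
    print("d",np.round(d,4),"dyaw",round(np.degrees(dy),1))
    n=1
    while True:
        rows=[];ok=abs(np.degrees(dy))/6/n<=1
        for i in range(n):
            ym=y0+dy*(i+.5)/n
            v=R(ym).T@d/n/.02
            rows.append([0,0,round(-np.degrees(dy)/6/n,2),*np.round(v,2)]); ok&=bool(np.all(np.abs(v)<=1))
        if ok or n>60: break
        n+=1
    print(n,"rows");
    for r in rows: print([float(a) for a in r])
if __name__=="__main__": plan(*map(float,sys.argv[1:5]))
E
python3 plan.py .439 -.0765 .12 -81.7
```

```text
t 0.15 pos [0.2245 0.5561 0.2305] rpy [ 1.7992e+02 -1.0000e-02 -2.1990e+01] op 0.0854 F [-0.8 -0.2  0.2] j6 -0.33
d [ 0.2145 -0.6326 -0.1105] dyaw -59.7
34 rows
[0.0, 0.0, 0.29, 0.65, 0.73, 0.16]
[0.0, 0.0, 0.29, 0.67, 0.71, 0.16]
[0.0, 0.0, 0.29, 0.7, 0.69, 0.16]
[0.0, 0.0, 0.29, 0.72, 0.67, 0.16]
[0.0, 0.0, 0.29, 0.74, 0.65, 0.16]
[0.0, 0.0, 0.29, 0.76, 0.63, 0.16]
[0.0, 0.0, 0.29, 0.78, 0.6, 0.16]
[0.0, 0.0, 0.29, 0.79, 0.58, 0.16]
[0.0, 0.0, 0.29, 0.81, 0.55, 0.16]
[0.0, 0.0, 0.29, 0.83, 0.53, 0.16]
[0.0, 0.0, 0.29, 0.84, 0.5, 0.16]
[0.0, 0.0, 0.29, 0.86, 0.48, 0.16]
[0.0, 0.0, 0.29, 0.87, 0.45, 0.16]
[0.0, 0.0, 0.29, 0.89, 0.42, 0.16]
[0.0, 0.0, 0.29, 0.9, 0.4, 0.16]
[0.0, 0.0, 0.29, 0.91, 0.37, 0.16]
[0.0, 0.0, 0.29, 0.92, 0.34, 0.16]
[0.0, 0.0, 0.29, 0.93, 0.31, 0.16]
[0.0, 0.0, 0.29, 0.94, 0.28, 0.16]
[0.0, 0.0, 0.29, 0.95, 0.25, 0.16]
[0.0, 0.0, 0.29, 0.96, 0.23, 0.16]
[0.0, 0.0, 0.29, 0.96, 0.2, 0.16]
[0.0, 0.0, 0.29, 0.97, 0.17, 0.16]
[0.0, 0.0, 0.29, 0.97, 0.14, 0.16]
[0.0, 0.0, 0.29, 0.98, 0.11, 0.16]
[0.0, 0.0, 0.29, 0.98, 0.08, 0.16]
[0.0, 0.0, 0.29, 0.98, 0.05, 0.16]
[0.0, 0.0, 0.29, 0.98, 0.02, 0.16]
[0.0, 0.0, 0.29, 0.98, -0.01, 0.16]
[0.0, 0.0, 0.29, 0.98, -0.04, 0.16]
[0.0, 0.0, 0.29, 0.98, -0.07, 0.16]
[0.0, 0.0, 0.29, 0.98, -0.1, 0.16]
[0.0, 0.0, 0.29, 0.97, -0.13, 0.16]
[0.0, 0.0, 0.29, 0.97, -0.16, 0.16]
```

Request:
{"fn": "servo_tool", "kwargs": {"series": [[[0, 0, 0.3, 0.65, 0.73, 0.1, 0.6], [0, 0, 0.3, 0.67, 0.71, 0.1, 0.6], [0, 0, 0.3, 0.7, 0.7, 0.1, 0.6], [0, 0, 0.3, 0.72, 0.67, 0.1, 0.6], [0, 0, 0.3, 0.74, 0.65, 0.1, 0.6], [0, 0, 0.3, 0.76, 0.63, 0.1, 0.6], [0, 0, 0.3, 0.78, 0.6, 0.1, 0.6], [0, 0, 0.3, 0.8, 0.58, 0.1, 0.6]]], "newtons": 40}}

```text
time_s: 0.95
tcp_pos: [0.2774, 0.4071, 0.2149]
tcp_rot: [3.141, -0.0, -0.636]
contact_force: [0.2, 0.5, 0.0]
opening: 0.0508
```

Request:
{"fn": "servo_tool", "kwargs": {"series": [[[0, 0, 0.3, 0.81, 0.55, 0.1, 0.6], [0, 0, 0.3, 0.83, 0.53, 0.1, 0.6], [0, 0, 0.3, 0.84, 0.5, 0.1, 0.6], [0, 0, 0.3, 0.86, 0.48, 0.1, 0.6], [0, 0, 0.3, 0.87, 0.45, 0.1, 0.6], [0, 0, 0.3, 0.89, 0.42, 0.1, 0.6], [0, 0, 0.3, 0.9, 0.4, 0.1, 0.6], [0, 0, 0.3, 0.91, 0.37, 0.1, 0.6]]]}}

```text
time_s: 1.75
tcp_pos: [0.3292, 0.2581, 0.1992]
tcp_rot: [-3.141, -0.0, -0.889]
contact_force: [-0.1, 0.1, -0.5]
opening: 0.0511
```

Request:
{"fn": "servo_tool", "kwargs": {"series": [[[0, 0, 0.3, 0.92, 0.34, 0.2, 0.6], [0, 0, 0.3, 0.93, 0.31, 0.2, 0.6], [0, 0, 0.3, 0.94, 0.28, 0.2, 0.6], [0, 0, 0.3, 0.95, 0.25, 0.2, 0.6], [0, 0, 0.3, 0.96, 0.23, 0.2, 0.6], [0, 0, 0.3, 0.96, 0.2, 0.2, 0.6], [0, 0, 0.3, 0.97, 0.17, 0.2, 0.6], [0, 0, 0.3, 0.97, 0.14, 0.2, 0.6]]]}}

```text
time_s: 2.55
tcp_pos: [0.3794, 0.1092, 0.1671]
tcp_rot: [-3.141, 0.0, -1.14]
contact_force: [0.3, 0.3, -0.1]
opening: 0.0514
```

```bash
python3 plan.py .439 -.0765 .10 -81.7
```

```text
t 2.55 pos [0.3794 0.1092 0.1671] rpy [-179.99    0.    -65.33] op 0.0514 F [ 0.3  0.3 -0.1] j6 -0.37
d [ 0.0596 -0.1857 -0.0671] dyaw -16.4
10 rows
[0.0, 0.0, 0.27, 0.97, 0.1, 0.34]
[0.0, 0.0, 0.27, 0.97, 0.08, 0.34]
[0.0, 0.0, 0.27, 0.97, 0.05, 0.34]
[0.0, 0.0, 0.27, 0.98, 0.02, 0.34]
[0.0, 0.0, 0.27, 0.98, -0.01, 0.34]
[0.0, 0.0, 0.27, 0.97, -0.04, 0.34]
[0.0, 0.0, 0.27, 0.97, -0.06, 0.34]
[0.0, 0.0, 0.27, 0.97, -0.09, 0.34]
[0.0, 0.0, 0.27, 0.97, -0.12, 0.34]
[0.0, 0.0, 0.27, 0.96, -0.15, 0.34]
```

Request:
{"fn": "servo_tool", "kwargs": {"series": [[[0, 0, 0.3, 0.97, 0.1, 0.3, 0.6], [0, 0, 0.3, 0.97, 0.08, 0.3, 0.6], [0, 0, 0.3, 0.97, 0.05, 0.3, 0.6], [0, 0, 0.3, 0.98, 0.02, 0.3, 0.6], [0, 0, 0.3, 0.98, 0, 0.3, 0.6], [0, 0, 0.3, 0.97, -0.04, 0.3, 0.6], [0, 0, 0.3, 0.97, -0.06, 0.3, 0.6], [0, 0, 0.3, 0.97, -0.1, 0.3, 0.6]]]}}

```text
time_s: 3.35
tcp_pos: [0.4277, -0.039, 0.1191]
tcp_rot: [-3.141, -0.0, -1.392]
contact_force: [0.3, -0.8, -0.3]
opening: 0.0514
```

```bash
cat > w.py <<'E'
import sys
from h import *
from plant import manip
s=manip.snapshot(sys.argv[1]); cv2.imwrite(f"pics/{sys.argv[2]}.png",s["image"][:,:,::-1]); np.savez(f"pics/{sys.argv[2]}.npz",**s)
def wz(s,p,z):
    v=np.array([p[0]-s["cx"],p[1]-s["cy"]]);r=np.hypot(*v);th=r/s["fx"];u=v/max(r,1e-9)
    d=s["T"][:3,:3]@np.array([u[0]*np.sin(th),u[1]*np.sin(th),np.cos(th)]);o=s["T"][:3,3];return o+d*(z-o[2])/d[2]
E
python3 plan.py .439 -.0765 .06 -81.7; python3 w.py wrist w1
```

```text
t 3.35 pos [ 0.4277 -0.039   0.1191] rpy [-179.99   -0.    -79.74] op 0.0514 F [ 0.3 -0.8 -0.3] j6 -0.21
d [ 0.0113 -0.0375 -0.0591] dyaw -2.0
3 rows
[0.0, 0.0, 0.11, 0.65, -0.08, 0.98]
[0.0, 0.0, 0.11, 0.65, -0.09, 0.98]
[0.0, 0.0, 0.11, 0.65, -0.09, 0.98]
```

View pics/w1.png

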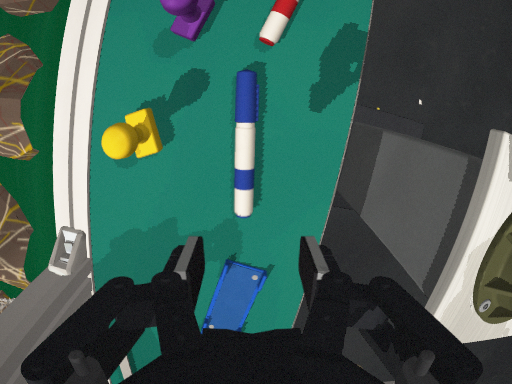

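Wrist view: the blue marker runs from the cap end (246,71) to the tail (243,217). The blue rest is below it at about (235,295), and the yellow stamp is clear to the left.

```bash
cat > m.py <<'E'
import sys;from h import *
def wz(s,p,z):
    v=np.array([p[0]-s["cx"],p[1]-s["cy"]]);r=np.hypot(*v);th=r/s["fx"];u=v/max(r,1e-9)
    d=s["T"][:3,:3]@np.array([u[0]*np.sin(th),u[1]*np.sin(th),np.cos(th)]);o=s["T"][:3,3];return o+d*(z-o[2])/d[2]
def seg(n,a,b,z=.0085):
    s=np.load(f"pics/{n}.npz");f=wz if n[0]=="w" else atz
    A,B=f(s,a,z),f(s,b,z);d=B-A;print("mid",np.round((A+B)/2,4),"len",round(float(np.linalg.norm(d)),4),"ang",round(float(np.degrees(np.arctan2(d[1],d[0]))),1))
E
python3 -c "
from m import *
seg('w1',(243,217),(246,71))
seg('w1',(187,38),(204,1),.018)"
```

```text
mid [ 0.4404 -0.0755  0.0085] len 0.1295 ang -81.2
mid [ 0.4986 -0.1761  0.018 ] len 0.0348 ang -102.8
```

Request:
{"fn": "servo_tool", "kwargs": {"series": [[[0, 0, 0.1, 0.65, -0.1, 0.6, 0.6], [0, 0, 0.1, 0.65, -0.1, 0.6, 0.6], [0, 0, 0.1, 0.6, -0.11, 0.6, 0.6], [0, 0, 0, 0, 0, 1, 0.6], [0, 0, 0, 0, 0, 1, 0.6], [0, 0, 0, 0, 0, 1, 0.6], [0, 0, 0, 0, 0, 0.6, 0.6], [0, 0, 0, 0, 0, 0.3, 0.6]]]}}

```text
time_s: 4.2
tcp_pos: [0.4397, -0.0742, 0.0043]
tcp_rot: [3.14, -0.0, -1.421]
contact_force: [-0.6, -0.4, 0.4]
opening: 0.0512
```

```bash
python3 plan.py .4397 -.076 .003 -81.5; python3 w.py wrist w2
```

```text
t 4.2 pos [ 0.4397 -0.0742  0.0043] rpy [ 1.7992e+02 -1.0000e-02 -8.1420e+01] op 0.0512 F [-0.6 -0.4  0.4] j6 -0.14
d [ 0.     -0.0018 -0.0013] dyaw -0.1
1 rows
[0.0, 0.0, 0.01, 0.09, 0.01, 0.07]
```

View pics/w2.png

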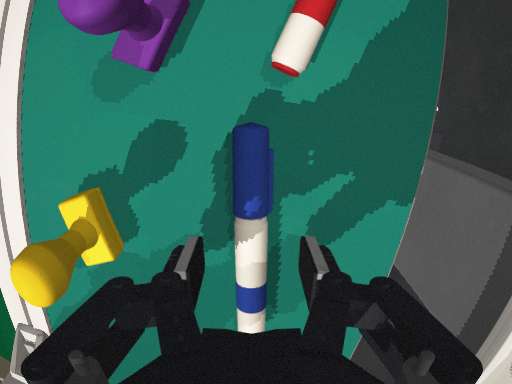

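The barrel is centred between the fingers, so I'll close.

Request:
{"fn": "servo_tool", "kwargs": {"series": [[[0, 0, 0, 0.1, 0, 0, 0], [0, 0, 0, 0, 0, 0, 0], [0, 0, 0, 0, 0, 0, 0], [0, 0, 0, 0, 0, 0, 0], [0, 0, 0, 0, 0, 0, 0], [0, 0, 0, 0, 0, 0, 0], [0, 0, 0, 0, 0, -0.5, 0], [0, 0, 0, 0, 0, -1, 0]]]}}

```text
time_s: 5.05
tcp_pos: [0.4393, -0.0759, 0.0343]
tcp_rot: [3.138, 0.0, -1.421]
contact_force: [0.6, 0.7, -0.0]
opening: 0.0134
```

```bash
python3 plan.py .4234 .094 .07 -98.6
```

```text
t 5.05 pos [ 0.4393 -0.0759  0.0343] rpy [ 1.7978e+02  2.0000e-02 -8.1400e+01] op 0.0134 F [ 0.6  0.7 -0. ] j6 -0.13
d [-0.0159  0.1699  0.0357] dyaw -17.2
9 rows
[0.0, 0.0, 0.32, -0.95, -0.04, -0.2]
[0.0, 0.0, 0.32, -0.95, -0.01, -0.2]
[0.0, 0.0, 0.32, -0.95, 0.03, -0.2]
[0.0, 0.0, 0.32, -0.95, 0.06, -0.2]
[0.0, 0.0, 0.32, -0.94, 0.09, -0.2]
[0.0, 0.0, 0.32, -0.94, 0.12, -0.2]
[0.0, 0.0, 0.32, -0.94, 0.15, -0.2]
[0.0, 0.0, 0.32, -0.93, 0.18, -0.2]
[0.0, 0.0, 0.32, -0.92, 0.21, -0.2]
```

Request:
{"fn": "servo_tool", "kwargs": {"series": [[[0, 0, 0.32, -0.95, -0.04, -0.5, 0], [0, 0, 0.32, -0.95, 0, -0.5, 0], [0, 0, 0.32, -0.95, 0.03, -0.2, 0], [0, 0, 0.32, -0.95, 0.06, -0.2, 0], [0, 0, 0.32, -0.94, 0.1, -0.2, 0], [0, 0, 0.32, -0.94, 0.12, 0, 0], [0, 0, 0.32, -0.94, 0.15, 0, 0], [0, 0, 0.32, -0.93, 0.18, 0, 0]]]}}

```text
time_s: 5.85
tcp_pos: [0.4233, 0.0758, 0.0676]
tcp_rot: [3.141, 0.0, -1.69]
contact_force: [-0.6, -0.2, -0.1]
opening: 0.0134
```

```bash
python3 plan.py .4234 .094 .025 -98.6; python3 w.py wrist w3;  python3 w.py top t3; python3 - <<'E'
import cv2
t=cv2.imread("pics/t3.png");cv2.imwrite("pics/t3c.png",cv2.resize(t[195:265,140:230],None,fx=8,fy=8,interpolation=cv2.INTER_CUBIC))
E
```

```text
t 5.85 pos [0.4233 0.0758 0.0676] rpy [ 1.7999e+02  1.0000e-02 -9.6820e+01] op 0.0134 F [-0.6 -0.2 -0.1] j6 -0.77
d [ 0.0001  0.0182 -0.0426] dyaw -1.8
3 rows
[0.0, 0.0, 0.1, -0.3, 0.04, 0.71]
[0.0, 0.0, 0.1, -0.3, 0.04, 0.71]
[0.0, 0.0, 0.1, -0.3, 0.04, 0.71]
```

View pics/w3.png

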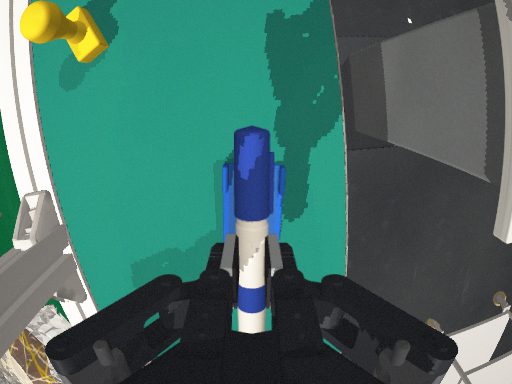

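View pics/t3c.png

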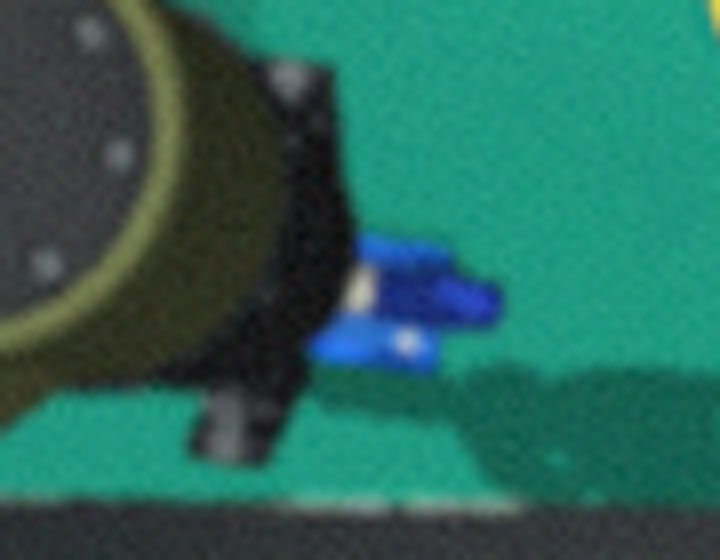

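The marker is over the blue rest, lined up between the lips (225 and 282, barrel at 252). I'll lower it.

Request:
{"fn": "servo_tool", "kwargs": {"series": [[[0, 0, 0.1, -0.3, 0.04, 0.4, 0], [0, 0, 0.1, -0.3, 0.04, 0.4, 0], [0, 0, 0.1, -0.3, 0.04, 0.4, 0], [0, 0, 0, 0, 0, 0.6, 0], [0, 0, 0, 0, 0, 0.5, 0], [0, 0, 0, 0, 0, 0.4, 0], [0, 0, 0, 0, 0, 0.2, 0], [0, 0, 0, 0, 0, 0, 0]]]}}

```text
time_s: 6.75
tcp_pos: [0.4236, 0.0927, 0.0105]
tcp_rot: [3.141, -0.002, -1.72]
contact_force: [-7.8, -1.2, 11.3]
opening: 0.0132
```

```bash
python3 plan.py .4234 .094 .008 -98.6; python3 w.py wrist w4
```

```text
t 6.75 pos [0.4236 0.0927 0.0105] rpy [ 1.7999e+02 -9.0000e-02 -9.8540e+01] op 0.0132 F [-7.8 -1.2 11.3] j6 -0.84
d [-0.0002  0.0013 -0.0025] dyaw -0.1
1 rows
[0.0, 0.0, 0.01, -0.06, 0.02, 0.12]
```

View pics/w4.png

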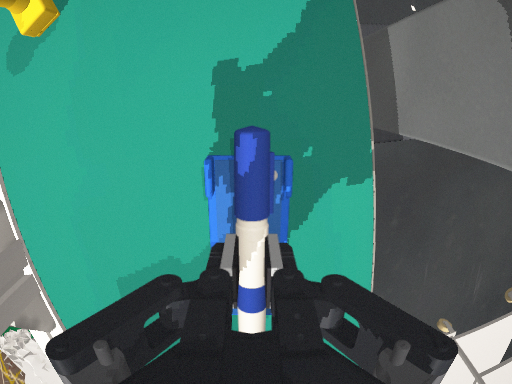

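Seated between the lips, with about 11 N of floor contact. I'll release and lift.

Request:
{"fn": "servo_tool", "kwargs": {"series": [[[0, 0, 0, 0, 0, 0, 0.5], [0, 0, 0, 0, 0, 0, 0.5], [0, 0, 0, 0, 0, 0, 0.5], [0, 0, 0, 0, 0, -0.3, 0.5], [0, 0, 0, 0, 0, -0.8, 0.5], [0, 0, 0, 0, 0, -1, 0.5], [0, 0, 0, 0, 0, -1, 0.5], [0, 0, 0, 0, 0, -1, 0.5]]]}}

```text
time_s: 7.6
tcp_pos: [0.4237, 0.0932, 0.0925]
tcp_rot: [-3.141, 0.0, -1.72]
contact_force: [0.9, 0.9, -0.5]
opening: 0.0425
```

```bash
python3 plan.py .4206 -.2296 .11 -105.4; python3 w.py wrist w5
```

```text
t 7.6 pos [0.4237 0.0932 0.0925] rpy [-179.98    0.    -98.55] op 0.0425 F [ 0.9  0.9 -0.5] j6 -0.84
d [-0.0031 -0.3228  0.0175] dyaw -6.8
16 rows
[0.0, 0.0, 0.07, 1.0, -0.14, -0.05]
[0.0, 0.0, 0.07, 1.0, -0.15, -0.05]
[0.0, 0.0, 0.07, 1.0, -0.16, -0.05]
[0.0, 0.0, 0.07, 0.99, -0.17, -0.05]
[0.0, 0.0, 0.07, 0.99, -0.17, -0.05]
[0.0, 0.0, 0.07, 0.99, -0.18, -0.05]
[0.0, 0.0, 0.07, 0.99, -0.19, -0.05]
[0.0, 0.0, 0.07, 0.99, -0.2, -0.05]
[0.0, 0.0, 0.07, 0.99, -0.2, -0.05]
[0.0, 0.0, 0.07, 0.99, -0.21, -0.05]
[0.0, 0.0, 0.07, 0.98, -0.22, -0.05]
[0.0, 0.0, 0.07, 0.98, -0.23, -0.05]
[0.0, 0.0, 0.07, 0.98, -0.23, -0.05]
[0.0, 0.0, 0.07, 0.98, -0.24, -0.05]
[0.0, 0.0, 0.07, 0.98, -0.25, -0.05]
[0.0, 0.0, 0.07, 0.98, -0.25, -0.05]
```

View pics/w5.png

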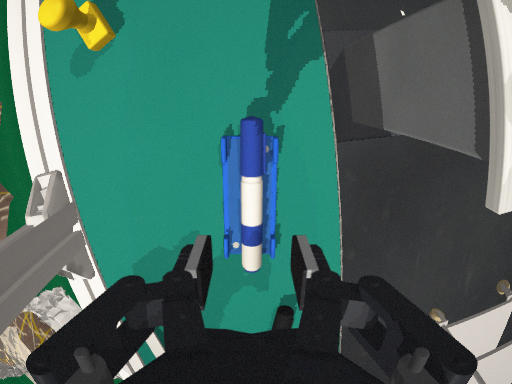

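The blue marker lies centred in its rest (marker 118 to 270, rest 137 to 257 in rows). On to red.

Request:
{"fn": "servo_tool", "kwargs": {"series": [[[0, 0, 0.07, 1, -0.14, -0.05, 0.6], [0, 0, 0.07, 1, -0.15, -0.05, 0.6], [0, 0, 0.07, 1, -0.16, -0.05, 0.6], [0, 0, 0.07, 1, -0.17, -0.05, 0.6], [0, 0, 0.07, 1, -0.17, -0.05, 0.6], [0, 0, 0.07, 1, -0.18, -0.05, 0.6], [0, 0, 0.07, 1, -0.19, -0.05, 0.6], [0, 0, 0.07, 1, -0.2, -0.05, 0.6]]]}}

```text
time_s: 8.45
tcp_pos: [0.4226, -0.0699, 0.0997]
tcp_rot: [-3.141, 0.0, -1.779]
contact_force: [-0.2, 0.1, -0.0]
opening: 0.0512
```

Request:
{"fn": "servo_tool", "kwargs": {"series": [[[0, 0, 0.07, 0.99, -0.2, 0, 0.6], [0, 0, 0.07, 0.99, -0.21, 0, 0.6], [0, 0, 0.07, 0.98, -0.22, 0, 0.6], [0, 0, 0.07, 0.98, -0.23, 0, 0.6], [0, 0, 0.07, 0.98, -0.23, 0, 0.6], [0, 0, 0.07, 0.98, -0.24, 0, 0.6], [0, 0, 0.07, 0, 0, 0, 0.6], [0, 0, 0.07, 0, 0, 0, 0.6]]]}}

```text
time_s: 9.25
tcp_pos: [0.4219, -0.1902, 0.0993]
tcp_rot: [3.141, -0.0, -1.839]
contact_force: [0.8, -0.4, -1.0]
opening: 0.0511
```

```bash
python3 plan.py .4206 -.2296 .06 -105.4; python3 w.py wrist w6
```

```text
t 9.25 pos [ 0.4219 -0.1902  0.0993] rpy [ 179.99   -0.   -105.36] op 0.0511 F [ 0.8 -0.4 -1. ] j6 -0.28
d [-0.0013 -0.0394 -0.0393] dyaw -0.0
2 rows
[0.0, 0.0, 0.0, 0.96, -0.23, 0.98]
[0.0, 0.0, 0.0, 0.96, -0.23, 0.98]
```

View pics/w6.png

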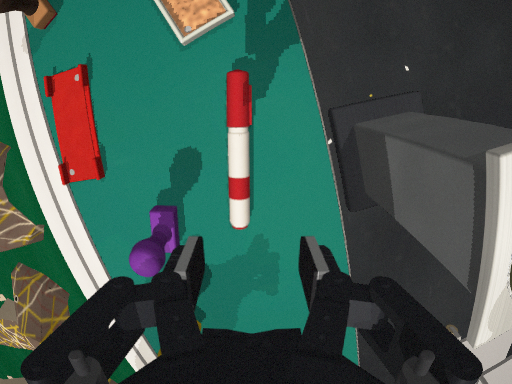

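```bash
python3 -c "
from m import *
seg('w6',(239.5,228),(238.5,71))
s=np.load('pics/w6.npz')
P=np.array([wz(s,p,.008)[:2] for p in ((46,78),(84,66),(103,177),(62,184))]);print(P,P.mean(0))"; python3 plan.py .4206 -.2296 .004 -105.4|head -2
```

```text
mid [ 0.422  -0.2277  0.0085] len 0.1296 ang -105.5
[[ 0.57212715 -0.34800829]
 [ 0.52883162 -0.34038734]
 [ 0.5436777  -0.24187886]
 [ 0.59152181 -0.24885312]] [ 0.55903957 -0.2947819 ]
t 9.3 pos [ 0.422  -0.1898  0.0993] rpy [ 180.      0.   -105.33] op 0.0512 F [ 0.1 -0.7 -0.1] j6 -0.28
d [-0.0014 -0.0398 -0.0953] dyaw -0.1
```

Request:
{"fn": "servo_tool", "kwargs": {"series": [[[0, 0, 0, 0.94, -0.24, 0.2, 0.6], [0, 0, 0, 0.93, -0.24, 0.5, 0.6], [0, 0, 0, 0, 0, 1, 0.6], [0, 0, 0, 0, 0, 1, 0.6], [0, 0, 0, 0, 0, 1, 0.6], [0, 0, 0, 0, 0, 0.7, 0.6], [0, 0, 0, 0, 0, 0.35, 0.6], [0, 0, 0, 0, 0, 0, 0.3]]]}}

```text
time_s: 10.1
tcp_pos: [0.4211, -0.2283, 0.0037]
tcp_rot: [3.14, -0.0, -1.837]
contact_force: [0.3, -0.4, -0.2]
opening: 0.0382
```

Request:
{"fn": "servo_tool", "kwargs": {"series": [[[0, 0, 0, 0, 0, 0, 0], [0, 0, 0, 0, 0, 0, 0], [0, 0, 0, 0, 0, 0, 0], [0, 0, 0, 0, 0, 0, 0], [0, 0, 0, 0, 0, 0, 0], [0, 0, 0, 0, 0, 0, 0], [0, 0, 0, 0, 0, -0.6, 0], [0, 0, 0, 0, 0, -1, 0]]]}}

```text
time_s: 10.9
tcp_pos: [0.4202, -0.2284, 0.0357]
tcp_rot: [3.138, -0.0, -1.838]
contact_force: [1.0, 0.7, -0.0]
opening: 0.0129
```

```bash
python3 plan.py .553 -.295 .07 -98.2
```

```text
t 10.9 pos [ 0.4202 -0.2284  0.0357] rpy [ 1.7981e+02 -1.0000e-02 -1.0529e+02] op 0.0129 F [ 1.   0.7 -0. ] j6 -0.19
d [ 0.1328 -0.0666  0.0343] dyaw 7.1
8 rows
[0.0, 0.0, -0.15, 0.19, -0.91, -0.21]
[0.0, 0.0, -0.15, 0.2, -0.91, -0.21]
[0.0, 0.0, -0.15, 0.22, -0.9, -0.21]
[0.0, 0.0, -0.15, 0.23, -0.9, -0.21]
[0.0, 0.0, -0.15, 0.25, -0.9, -0.21]
[0.0, 0.0, -0.15, 0.26, -0.89, -0.21]
[0.0, 0.0, -0.15, 0.27, -0.89, -0.21]
[0.0, 0.0, -0.15, 0.29, -0.88, -0.21]
```

Request:
{"fn": "servo_tool", "kwargs": {"series": [[[0, 0, 0, 0.9, 0, -1, 0], [0, 0, 0, 0.9, 0, -1, 0], [0, 0, -0.2, 0, -0.9, -0.8, 0], [0, 0, -0.2, 0, -1, 0, 0], [0, 0, -0.2, 0, -1, 0, 0], [0, 0, -0.2, 0, -1, 0, 0], [0, 0, -0.2, 0, -1, 0, 0], [0, 0, -0.2, 0, -1, 0, 0]]]}}

```text
time_s: 11.7
tcp_pos: [0.5277, -0.2886, 0.0926]
tcp_rot: [3.141, -0.0, -1.711]
contact_force: [0.1, 0.2, -0.0]
opening: 0.0131
```

```bash
python3 plan.py .5535 -.295 .07 -98.2; python3 w.py wrist w7
```

```text
t 11.7 pos [ 0.5277 -0.2886  0.0926] rpy [179.97  -0.   -98.04] op 0.0131 F [ 0.1  0.2 -0. ] j6 0.03
d [ 0.0258 -0.0064 -0.0226] dyaw -0.2
2 rows
[0.0, 0.0, 0.01, 0.07, -0.66, 0.57]
[0.0, 0.0, 0.01, 0.07, -0.66, 0.57]
```

View pics/w7.png

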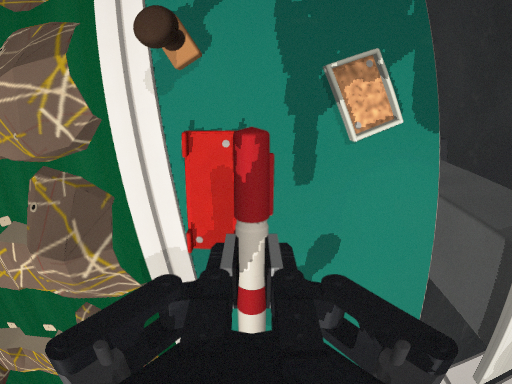

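```bash
python3 -c "
from m import *
s=np.load('pics/w7.npz')
for z in (.006,.012):
  A=wz(s,(182,131),z);B=wz(s,(188,251),z);d=(B-A)[:2];L=np.linalg.norm(d);d/=L;n=np.array([d[1],-d[0]])
  n=n if n[0]<0 else -n
  print(A,B,L,np.degrees(np.arctan2(*-d[::-1])),(A+B)[:2]/2+n*.022)
for a in((123,0),(150,140),(190,275)): print(wz(s,a,0.008))
seg('w7',(135,25),(180,10),.018); print(wz(s,(158,25),.062))
for p in ((165,51),(178,69),(201,55)): print('foot',wz(s,p,.018))
P=np.array([wz(s,p,.012)[:2] for p in ((325,65),(379,50),(403,123),(355,140))]);print(P,P.mean(0))
"
```

```text
[ 0.57362411 -0.35072386  0.006     ] [ 0.59032496 -0.24719742  0.006     ] 0.10486487280208351 -99.1639812223147 [ 0.56025533 -0.29545691]
[ 0.5721447 -0.3511143  0.012    ] [ 0.58840689 -0.25030698  0.012     ] 0.10211060048245454 -99.16398122231465 [ 0.55855659 -0.2972069 ]
[ 0.60628621 -0.46877146  0.008     ]
[ 0.60053957 -0.34848082  0.008     ]
[ 0.59381091 -0.22310949  0.008     ]
mid [ 0.5766 -0.4414  0.018 ] len 0.0361 ang -175.4
[ 0.5645073  -0.42081457  0.062     ]
foot [ 0.57385278 -0.41329191  0.018     ]
foot [ 0.56610169 -0.3975936   0.018     ]
foot [ 0.54786177 -0.40460935  0.018     ]
[[ 0.45850279 -0.38627109]
 [ 0.41230126 -0.39637219]
 [ 0.39651372 -0.33655498]
 [ 0.44054476 -0.32646035]] [ 0.42696563 -0.36141465]
```

Request:
{"fn": "servo_tool", "kwargs": {"series": [[[0, 0, 0.05, 0.08, -0.67, 0.5, 0], [0, 0, 0.05, 0.08, -0.67, 0.6, 0], [0, 0, 0, 0, 0, 0.8, 0], [0, 0, 0, 0, 0, 0.8, 0], [0, 0, 0, 0, 0, 0.5, 0], [0, 0, 0, 0, 0, 0, 0], [0, 0, 0, 0, 0, 0, 0], [0, 0, 0, 0, 0, 0, 0]]]}}

```text
time_s: 12.55
tcp_pos: [0.5537, -0.2956, 0.0296]
tcp_rot: [-3.14, -0.001, -1.722]
contact_force: [0.2, -1.2, -0.1]
opening: 0.013
```

```bash
python3 plan.py .554 -.2955 .009 -98.6; python3 w.py wrist w8
```

```text
t 12.55 pos [ 0.5537 -0.2956  0.0296] rpy [-1.799e+02 -3.000e-02 -9.866e+01] op 0.013 F [ 0.2 -1.2 -0.1] j6 0.02
d [ 0.0003  0.0001 -0.0206] dyaw 0.1
2 rows
[0.0, 0.0, -0.0, -0.0, -0.01, 0.51]
[0.0, 0.0, -0.0, -0.0, -0.01, 0.51]
```

View pics/w8.png

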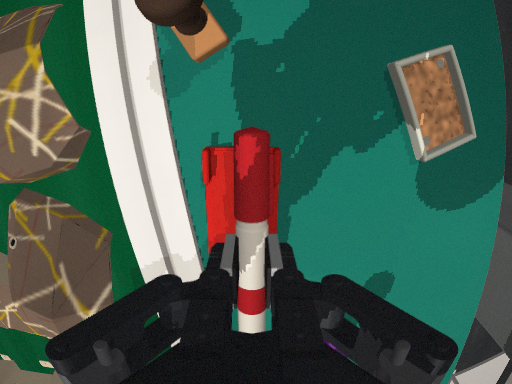

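Request:
{"fn": "servo_tool", "kwargs": {"series": [[[0, 0, 0, 0, -0.1, 0.3, 0], [0, 0, 0, 0, 0, 0.3, 0], [0, 0, 0, 0, 0, 0.3, 0], [0, 0, 0, 0, 0, 0.1, 0], [0, 0, 0, 0, 0, 0, 0], [0, 0, 0, 0, 0, 0, 0], [0, 0, 0, 0, 0, 0, 0], [0, 0, 0, 0, 0, 0, 0]]]}}

```text
time_s: 13.4
tcp_pos: [0.5554, -0.2957, 0.0096]
tcp_rot: [-3.141, -0.001, -1.722]
contact_force: [-3.0, 3.0, 8.7]
opening: 0.0133
```

```bash
python3 plan.py .554 -.2955 .009 -98.6; python3 w.py wrist w9
```

```text
t 13.4 pos [ 0.5554 -0.2957  0.0096] rpy [-1.7998e+02 -4.0000e-02 -9.8640e+01] op 0.0133 F [-3.   3.   8.7] j6 0.02
d [-0.0014  0.0002 -0.0006] dyaw 0.0
1 rows
[0.0, 0.0, -0.01, 0.0, 0.07, 0.03]
```

View pics/w9.png

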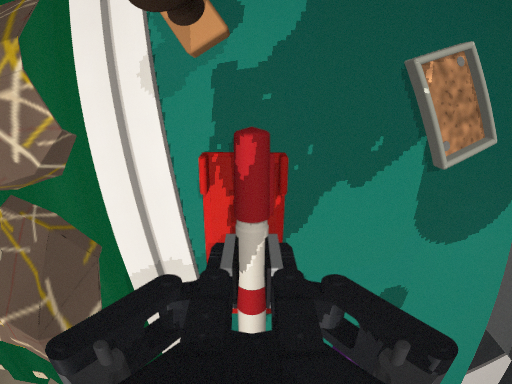

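On the floor between the lips (205 and 283, barrel at 252), with about 9 N of contact. I'll open only a little because of the rail, then lift.

Request:
{"fn": "servo_tool", "kwargs": {"series": [[[0, 0, 0, 0, 0, 0, 0.28], [0, 0, 0, 0, 0, 0, 0.28], [0, 0, 0, 0, 0, 0, 0.28], [0, 0, 0, 0, 0, -0.3, 0.28], [0, 0, 0, 0, 0, -0.8, 0.3], [0, 0, 0, 0, 0, -1, 0.4], [0, 0, 0, 0, 0, -1, 0.5], [0, 0, 0, 0, 0, -1, 0.6]]]}}

```text
time_s: 14.25
tcp_pos: [0.5556, -0.2959, 0.0929]
tcp_rot: [-3.14, -0.001, -1.722]
contact_force: [0.4, -0.5, 0.4]
opening: 0.0508
```

```bash
python3 plan.py .564 -.4212 .11 -160 | head -3; python3 w.py wrist w10
```

```text
t 14.25 pos [ 0.5556 -0.2959  0.0929] rpy [-1.7991e+02 -3.0000e-02 -9.8660e+01] op 0.0508 F [ 0.4 -0.5  0.4] j6 0.02
d [ 0.0084 -0.1253  0.0171] dyaw -61.3
11 rows
```

View pics/w10.png

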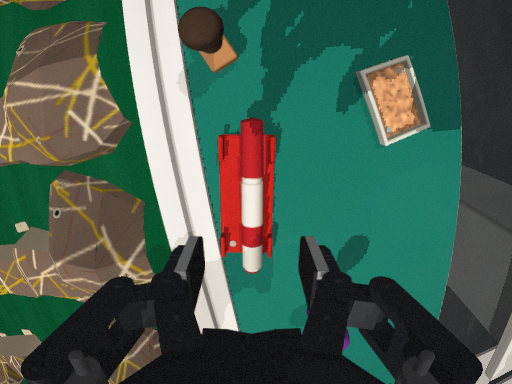

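Red lies centred in its rest (rest lips at 222 and 271, marker at 252). Next is the wooden-foot stamp at (205,40).

```bash
python3 plan.py .564 -.4212 .11 -158; python3 -c "
from m import *
s=np.load('pics/w10.npz')
print(wz(s,(201,30),.062))
for p in ((215,71),(237,55)): print('foot',wz(s,p,.018))
P=np.array([wz(s,p,.012)[:2] for p in ((357,74),(411,56),(430,126),(386,145))]);print(P.mean(0))
L=lambda a,b:seg('w10',a,b,.01)
seg('w10',(253,272),(251,118),.0125)
P=np.array([wz(s,p,.010)[:2] for p in ((219,137),(275,136),(273,254),(221,255))]);print(P,P.mean(0))
"
```

```text
t 14.3 pos [ 0.5571 -0.2968  0.0973] rpy [-1.7959e+02 -1.5000e-01 -9.8650e+01] op 0.0514 F [ 1.2 -1.2  4.1] j6 0.02
d [ 0.0069 -0.1244  0.0127] dyaw -59.4
10 rows
[0.0, 0.0, 0.99, 0.6, -0.16, -0.06]
[0.0, 0.0, 0.99, 0.58, -0.22, -0.06]
[0.0, 0.0, 0.99, 0.56, -0.28, -0.06]
[0.0, 0.0, 0.99, 0.52, -0.34, -0.06]
[0.0, 0.0, 0.99, 0.49, -0.39, -0.06]
[0.0, 0.0, 0.99, 0.44, -0.44, -0.06]
[0.0, 0.0, 0.99, 0.4, -0.48, -0.06]
[0.0, 0.0, 0.99, 0.35, -0.52, -0.06]
[0.0, 0.0, 0.99, 0.29, -0.55, -0.06]
[0.0, 0.0, 0.99, 0.23, -0.58, -0.06]
[ 0.56619496 -0.41931314  0.062     ]
foot [ 0.56647035 -0.39849301  0.018     ]
foot [ 0.54911153 -0.40748448  0.018     ]
[ 0.4270968  -0.36132353]
mid [ 0.5553 -0.2948  0.0125] len 0.1315 ang -97.9
[[ 0.57251689 -0.34926784]
 [ 0.5303682  -0.34355116]
 [ 0.5447638  -0.24381768]
 [ 0.58945837 -0.24948793]] [ 0.55927682 -0.29653115]
```

```bash
python3 plan.py .564 -.4212 .11 -158|head -2; python3 w.py scene s10;python3 plan.py .564 -.4212 .11 -158|head -2; python3 w.py wrist w11;python3 plan.py .564 -.4212 .11 -158|head -2; python3 -c "
import cv2
s=cv2.imread('pics/s10.png');cv2.imwrite('pics/s10c.png',cv2.resize(s[120:320,190:420],None,fx=3,fy=3))"
```

```text
t 14.3 pos [ 0.5571 -0.2968  0.0973] rpy [-1.7959e+02 -1.5000e-01 -9.8650e+01] op 0.0514 F [ 1.2 -1.2  4.1] j6 0.02
d [ 0.0069 -0.1244  0.0127] dyaw -59.4
t 14.35 pos [ 0.5572 -0.2967  0.0959] rpy [-1.7958e+02 -1.2000e-01 -9.8650e+01] op 0.0514 F [ 1.1  0.7 -0.7] j6 0.02
d [ 0.0068 -0.1245  0.0141] dyaw -59.3
t 14.4 pos [ 0.5565 -0.2961  0.0937] rpy [-1.7972e+02 -5.0000e-02 -9.8660e+01] op 0.0512 F [ 0.  -0.2 -1.1] j6 0.02
d [ 0.0075 -0.1251  0.0163] dyaw -59.3
```

View pics/s10c.png

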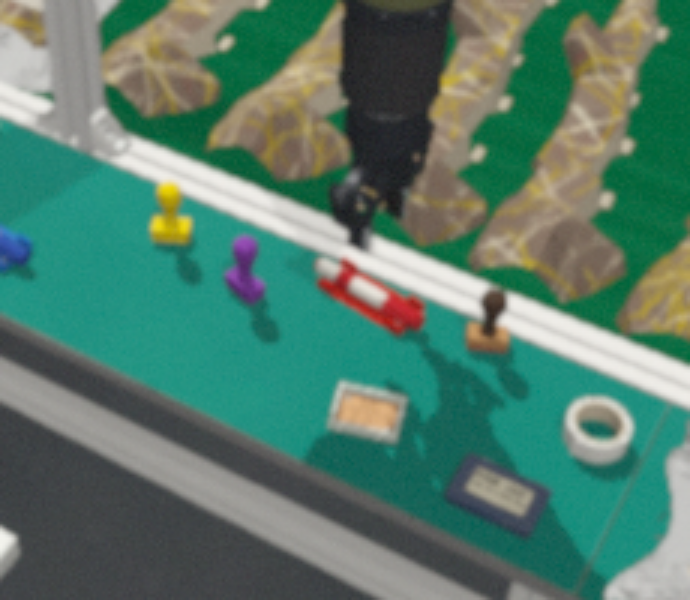

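View pics/w11.png

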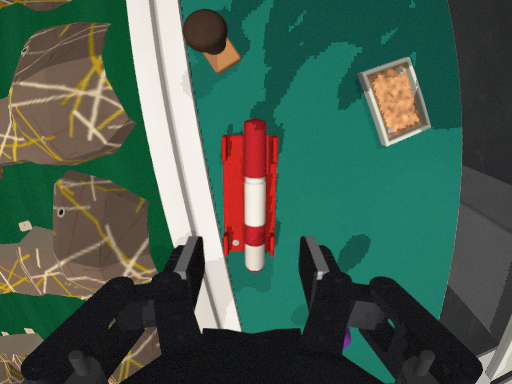

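Request:
{"fn": "servo_tool", "kwargs": {"series": [[[0, 0, 1, 0.6, -0.16, -0.3, 0.6], [0, 0, 1, 0.58, -0.22, -0.3, 0.6], [0, 0, 1, 0.56, -0.28, -0.3, 0.6], [0, 0, 1, 0.52, -0.34, 0, 0.6], [0, 0, 1, 0.5, -0.4, 0, 0.6], [0, 0, 1, 0.44, -0.44, 0, 0.6], [0, 0, 1, 0.4, -0.48, 0, 0.6], [0, 0, 1, 0.35, -0.52, 0, 0.6]]]}}

```text
time_s: 15.2
tcp_pos: [0.5654, -0.3955, 0.1078]
tcp_rot: [3.141, -0.001, -2.564]
contact_force: [0.1, 0.5, 1.0]
opening: 0.0514
```

```bash
python3 plan.py .564 -.421 .11 -158; python3 w.py wrist w12
```

```text
t 15.2 pos [ 0.5654 -0.3955  0.1078] rpy [ 1.7995e+02 -3.0000e-02 -1.4692e+02] op 0.0514 F [0.1 0.5 1. ] j6 -0.67
d [-0.0014 -0.0255  0.0022] dyaw -11.1
2 rows
[0.0, 0.0, 0.92, 0.35, -0.53, -0.05]
[0.0, 0.0, 0.92, 0.3, -0.56, -0.05]
```

View pics/w12.png

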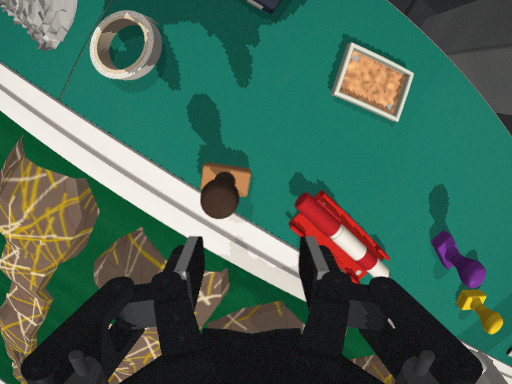

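```bash
python3 -c "
from m import *
s=np.load('pics/w12.npz')
print(wz(s,(219,198),.061))
seg('w12',(203,165),(250,168),.018)
s=np.load('pics/w12.npz');print([wz(s,p,.018)[:2] for p in ((203,165),(250,168),(203,185),(248,194))])
P=np.array([wz(s,p,.012)[:2] for p in ((352,44),(413,74),(398,121),(333,92))]);print(P.mean(0));seg('w12',(352,44),(413,74),.012);seg('w12',(333,92),(398,121),.012)"
```

```text
[ 0.56622449 -0.42113702  0.061     ]
mid [ 0.5551 -0.4261  0.018 ] len 0.0379 ang 119.0
[array([ 0.56429045, -0.44269228]), array([ 0.54590752, -0.40959664]), array([ 0.57871445, -0.4341617 ]), array([ 0.56510111, -0.39907753])]
[ 0.42736151 -0.36206913]
mid [ 0.4056 -0.3674  0.012 ] len 0.0612 ang 105.1
mid [ 0.4491 -0.3567  0.012 ] len 0.064 ang 104.7
```

Request:
{"fn": "servo_tool", "kwargs": {"series": [[[0, 0, 0.9, 0.33, -0.55, 0, 0.6], [0, 0, 0.9, 0.28, -0.58, 0, 0.6], [0, 0, 0, 0, 0, 0, 0.6], [0, 0, 0, 0, 0, 0.6, 0.6], [0, 0, 0, 0, 0, 1, 0.6], [0, 0, 0, 0, 0, 0.6, 0.6], [0, 0, 0, 0, 0, 0, 0.6], [0, 0, 0, 0, 0, 0, 0.6]]]}}

```text
time_s: 16.05
tcp_pos: [0.5667, -0.4206, 0.0644]
tcp_rot: [-3.142, -0.001, -2.747]
contact_force: [-0.1, 0.7, 1.2]
opening: 0.0512
```

```bash
python3 plan.py .5655 -.4208 .033 -158; python3 w.py wrist w13
```

```text
t 16.05 pos [ 0.5667 -0.4206  0.0644] rpy [-1.7999e+02 -3.0000e-02 -1.5739e+02] op 0.0512 F [-0.1  0.7  1.2] j6 -0.82
d [-0.0012 -0.0002 -0.0314] dyaw -0.6
2 rows
[0.0, 0.0, 0.05, 0.03, 0.01, 0.79]
[0.0, 0.0, 0.05, 0.03, 0.01, 0.79]
```

View pics/w13.png

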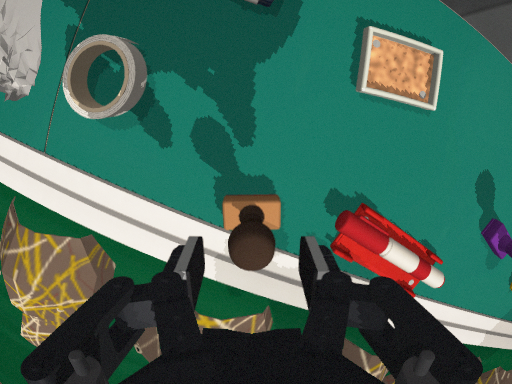

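Request:
{"fn": "servo_tool", "kwargs": {"series": [[[0, 0, 0, 0.05, 0, 0.7, 0.6], [0, 0, 0, 0, 0, 0.6, 0.6], [0, 0, 0, 0, 0, 0.25, 0.6], [0, 0, 0, 0, 0, 0, 0], [0, 0, 0, 0, 0, 0, 0], [0, 0, 0, 0, 0, 0, 0], [0, 0, 0, 0, 0, 0, 0], [0, 0, 0, 0, 0, 0, 0]]]}}

```text
time_s: 16.9
tcp_pos: [0.5659, -0.4213, 0.0337]
tcp_rot: [-3.141, 0.0, -2.748]
contact_force: [-0.3, -0.5, -0.3]
opening: 0.0247
```

Request:
{"fn": "servo_tool", "kwargs": {"series": [[[0, 0, 0, 0, 0, 0, 0], [0, 0, 0, 0, 0, -0.4, 0], [0, 0, 0, 0, 0, -0.8, 0], [0, 0, 0, 0, 0, -0.8, 0], [0, 0, 0, 0, 0, -0.4, 0], [0, 0, 0, 0, 0, 0, 0], [0, 0, 0, 0, 0, 0, 0], [0, 0, 0, 0, 0, 0, 0]]]}}

```text
time_s: 17.7
tcp_pos: [0.5654, -0.4209, 0.0803]
tcp_rot: [3.14, -0.001, -2.748]
contact_force: [0.6, 0.3, 0.3]
opening: 0.0241
```

```bash
python3 plan.py .426 -.362 .085 -165; python3 w.py wrist w14;python3 w.py scene s14; python3 -c "
import cv2
s=cv2.imread('pics/s14.png');cv2.imwrite('pics/s14c.png',cv2.resize(s[180:300,290:420],None,fx=5,fy=5))"
```

```text
t 17.7 pos [ 0.5654 -0.4209  0.0803] rpy [ 1.7993e+02 -5.0000e-02 -1.5747e+02] op 0.0241 F [0.6 0.3 0.3] j6 -0.82
d [-0.1394  0.0589  0.0047] dyaw -7.5
6 rows
[0.0, 0.0, 0.21, 0.89, 0.89, -0.04]
[0.0, 0.0, 0.21, 0.91, 0.87, -0.04]
[0.0, 0.0, 0.21, 0.93, 0.85, -0.04]
[0.0, 0.0, 0.21, 0.95, 0.83, -0.04]
[0.0, 0.0, 0.21, 0.97, 0.81, -0.04]
[0.0, 0.0, 0.21, 0.99, 0.79, -0.04]
```

View pics/w14.png

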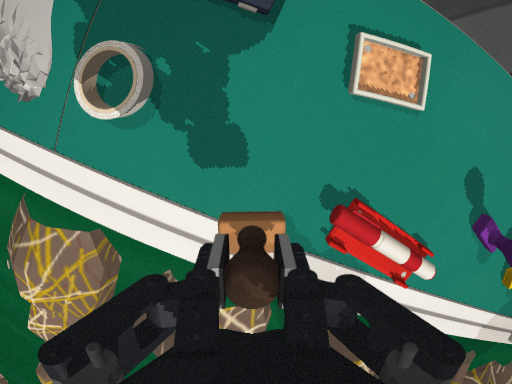

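View pics/s14c.png

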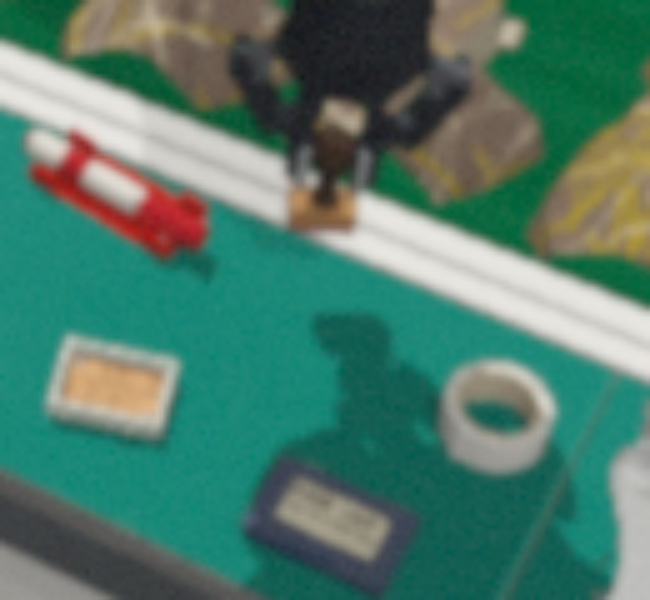

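The stamp is held upright; the wrist view shows its foot square to the jaws at (252,228). I'll carry it to the dock.

Request:
{"fn": "servo_tool", "kwargs": {"series": [[[0, 0, 0.2, 0.35, 0.35, 0, 0], [0, 0, 0.2, 0.68, 0.67, 0, 0], [0, 0, 0.2, 0.8, 0.76, 0, 0], [0, 0, 0.2, 0.82, 0.74, 0, 0], [0, 0, 0.2, 0.83, 0.72, 0, 0], [0, 0, 0.2, 0.84, 0.71, 0, 0], [0, 0, 0.1, 0.75, 0.6, 0, 0], [0, 0, 0, 0.4, 0.3, 0, 0]]]}}

```text
time_s: 18.6
tcp_pos: [0.4302, -0.3631, 0.0812]
tcp_rot: [3.141, -0.0, -2.885]
contact_force: [0.2, -0.7, -0.1]
opening: 0.0241
```

```bash
python3 w.py wrist w15; python3 plan.py .426 -.362 .039 -165; 
```

```text
t 18.65 pos [ 0.4298 -0.363   0.0814] rpy [ 179.99   -0.   -165.27] op 0.0245 F [ 1.  -0.7 -0.6] j6 -0.97
d [-0.0038  0.001  -0.0424] dyaw 0.3
3 rows
[0.0, 0.0, -0.01, 0.06, 0.03, 0.71]
[0.0, 0.0, -0.01, 0.06, 0.03, 0.71]
[0.0, 0.0, -0.01, 0.06, 0.03, 0.71]
```

View pics/w15.png

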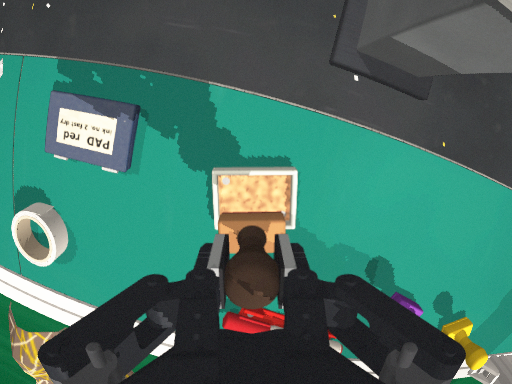

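```bash
python3 -c "
from m import *
s=np.load('pics/w15.npz')
A=wz(s,(213,169),.012);B=wz(s,(298,169),.012);seg('w15',(213,169),(298,169),.012)
d=(B-A)[:2];d/=np.linalg.norm(d);n=np.array([d[1],-d[0]]);n=n if n[0]>0 else -n
print((A+B)[:2]/2+n*.024)"
```

```text
mid [ 0.4022 -0.3674  0.012 ] len 0.0623 ang 104.8
[ 0.42544053 -0.36127711]
```

Request:
{"fn": "servo_tool", "kwargs": {"series": [[[0, 0, 0, 0.17, 0.1, 0.3, 0], [0, 0, 0, 0, 0, 0.5, 0], [0, 0, 0, 0, 0, 0.5, 0], [0, 0, 0, 0, 0, 0.4, 0], [0, 0, 0, 0, 0, 0.25, 0], [0, 0, 0, 0, 0, 0.15, 0], [0, 0, 0, 0, 0, 0.05, 0], [0, 0, 0, 0, 0, 0, 0]]]}}

```text
time_s: 19.45
tcp_pos: [0.4276, -0.3626, 0.0385]
tcp_rot: [-3.141, 0.0, -2.884]
contact_force: [0.5, -0.5, -0.5]
opening: 0.0244
```

```bash
python3 w.py wrist w16; python3 plan.py .426 -.362 .038 -165; 
```

```text
t 19.5 pos [ 0.4277 -0.3627  0.0387] rpy [-1.7997e+02  2.0000e-02 -1.6527e+02] op 0.0244 F [ 1.   0.1 -1.6] j6 -0.97
d [-0.0017  0.0007 -0.0007] dyaw 0.3
1 rows
[0.0, 0.0, -0.04, 0.07, 0.05, 0.04]
```

View pics/w16.png

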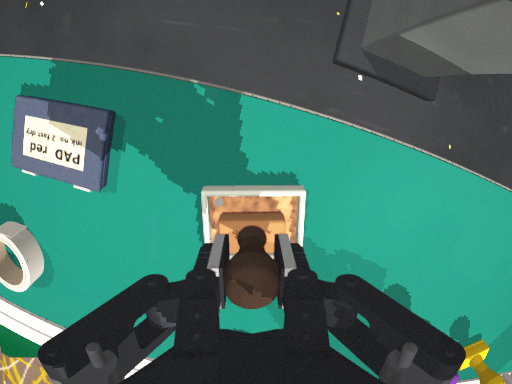

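The foot is inside the pocket. I'll nudge 1 to 2 mm, release and lift.

Request:
{"fn": "servo_tool", "kwargs": {"series": [[[0, 0, 0, 0.07, 0.05, 0.06, 0], [0, 0, 0, 0, 0, 0, 0], [0, 0, 0, 0, 0, 0, 0.4], [0, 0, 0, 0, 0, 0, 0.6], [0, 0, 0, 0, 0, 0, 0.7], [0, 0, 0, 0, 0, 0, 0.7], [0, 0, 0, 0, 0, -0.5, 0.7], [0, 0, 0, 0, 0, -1, 0.7]]]}}

```text
time_s: 20.3
tcp_pos: [0.425, -0.3614, 0.0664]
tcp_rot: [3.14, -0.002, -2.885]
contact_force: [0.4, 1.2, 0.9]
opening: 0.0596
```

Request:
{"fn": "servo_tool", "kwargs": {"series": [[[0, 0, 0, 0, 0, -1, 0.7], [0, 0, 0, 0, 0, -1, 0.7], [0, 0, 0, 0, 0, -1, 0.7], [0, 0, 0, 0, 0, -1, 0.7], [0, 0, 0, -0.4, 0, -1, 0.7], [0, 0, 0, -0.8, 0, -0.5, 0.7], [0, 0, 0, -0.8, 0, 0, 0.7], [0, 0, 0, 0, 0, 0, 0.7]]]}}

```text
time_s: 21.1
tcp_pos: [0.4659, -0.351, 0.1766]
tcp_rot: [3.141, -0.0, -2.883]
contact_force: [-0.0, -0.5, -0.8]
opening: 0.0599
```

```bash
python3 w.py wrist w17; python3 w.py top t17; python3 w.py scene s17; python3 plan.py .426 -.362 .038 -165|head -1;python3 -c "
import cv2
t=cv2.imread('pics/t17.png');cv2.imwrite('pics/t17c.png',cv2.resize(t[165:260,140:400],None,fx=3,fy=3,interpolation=cv2.INTER_CUBIC))
s=cv2.imread('pics/s17.png');cv2.imwrite('pics/s17c.png',cv2.resize(s[170:310,150:400],None,fx=3,fy=3,interpolation=cv2.INTER_CUBIC))"
```

```text
t 21.25 pos [ 0.4642 -0.3515  0.1762] rpy [ 1.7994e+02 -8.0000e-02 -1.6526e+02] op 0.0598 F [ 0.4 -0.6  0.2] j6 -1.01
```

View pics/w17.png

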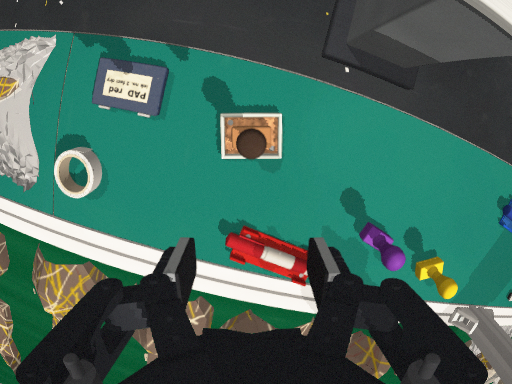

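View pics/t17c.png

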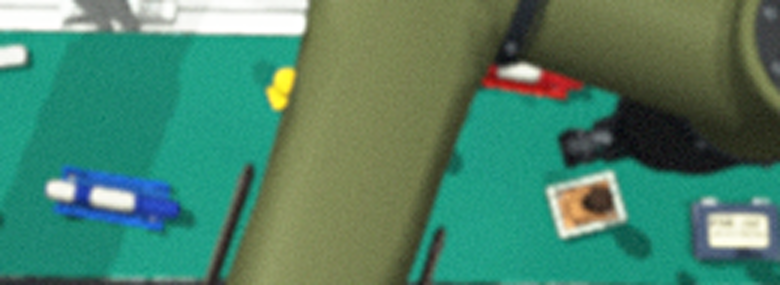

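View pics/s17c.png

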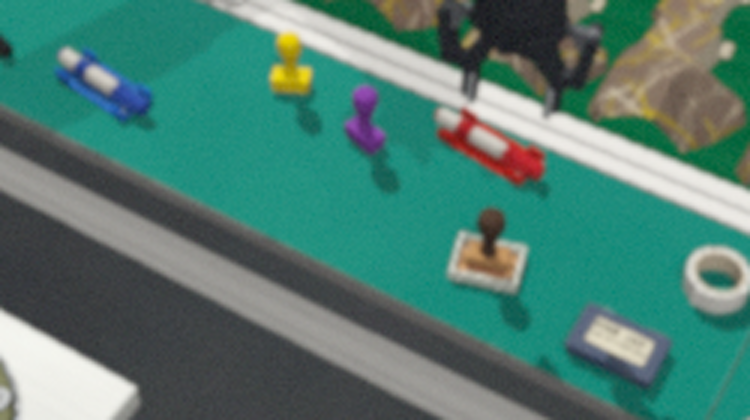

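All three look seated. I'll do a numeric check from these views and from the post-release views.

```bash
python3 -c "
from m import *
s=np.load('pics/w17.npz')
print('stamp ball',wz(s,(251,144),.065))
P=np.array([wz(s,p,.012)[:2] for p in ((221,113),(282,113),(281,159),(221,159))]);print('dock',P.mean(0))
t=np.load('pics/t17.npz');c=lambda p:up(p,3,(140,165))
print('ball top',tri(t,c((600,199)),np.load('pics/s17.npz'),up((490,223),3,(150,170))))
s=np.load('pics/w5.npz');seg('w5',(252,271),(252,117),.0125)
P=np.array([wz(s,p,.010)[:2] for p in ((221,138),(279,137),(276,256),(224,258))]);print('restB',P.mean(0))
"
python3 - <<'E'
import cv2
w=cv2.imread("pics/w17.png")
a=cv2.resize(w[95:175,205:295],None,fx=7,fy=7,interpolation=cv2.INTER_CUBIC);cv2.imwrite("pics/w17a.png",a)
b=cv2.resize(w[215:295,215:325],None,fx=7,fy=7,interpolation=cv2.INTER_CUBIC);cv2.imwrite("pics/w17b.png",b)
E
```

```text
stamp ball [ 0.42720384 -0.36155182  0.065     ]
dock [ 0.42653858 -0.36144719]
ball top (array([ 0.42572044, -0.36123775,  0.06736019]), np.float64(0.0009580694357335508))
mid [0.4233 0.0933 0.0125] len 0.1309 ang -98.5
restB [0.4250976  0.09445365]
```

View pics/w17a.png

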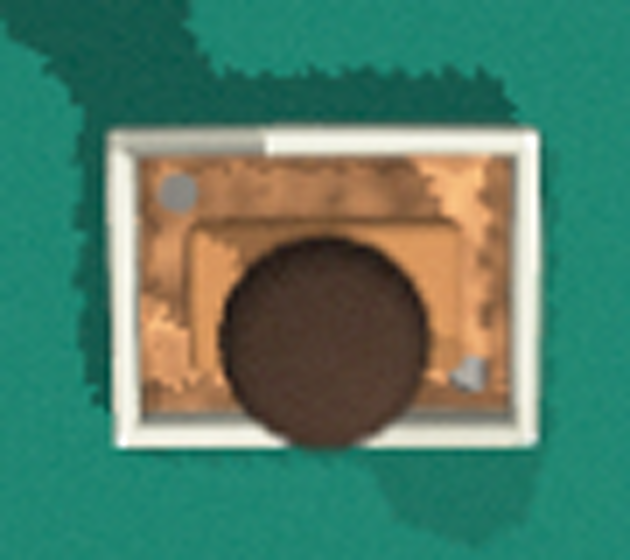

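View pics/w17b.png

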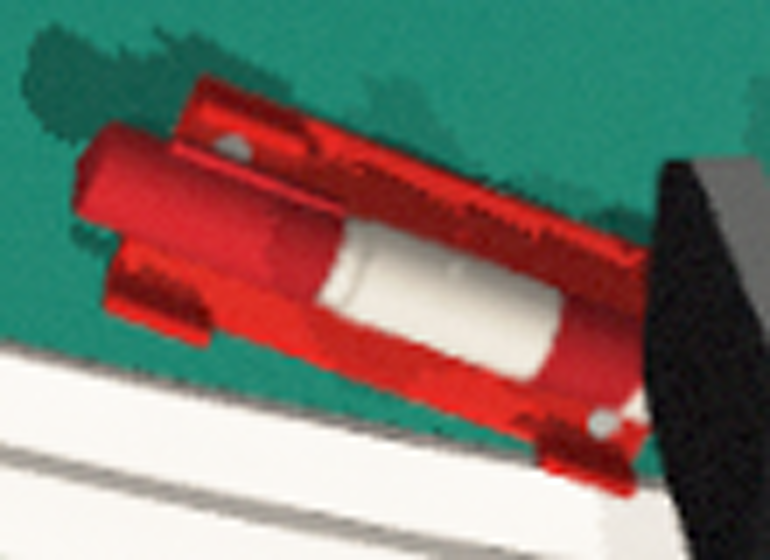

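```bash
python3 -c "
from plant import manip
print(manip.hand_in()); print(manip.get_obs()['time_s'])"
```

```text
the job is handed in; nothing more can be done
None
the job is handed in; nothing more can be done
```

The blue marker is on the blue rest, the red marker on the red rest, and the stamp upright in the white dock. I handed in at about 21 s of the 72 s allowed, with the open gripper clear of everything. No verdict is reported.

| Item | Offset from centre of its rest | Angle to its rest |
|---|---|---|
| Blue marker | about 2 mm | within 1° |
| Red marker | about 4 mm, set toward the robot on purpose to clear the rail | about 1° |
| Stamp | about 1 mm | foot level and square in the pocket |

- **Seating:** Both markers met the rest floor at about 10 N and sit between the lips. No contact force showed when the stamp was lowered, so its seating rests on the TCP height and the pictures. The last wrist crop shows it inside the pocket, not on a lip.
- **Left alone:** I did not touch the black marker, ink pad, or the purple and yellow stamps. The ink pad and both stamps look unmoved in the last pictures; I did not re-measure the black marker.
- **Discrepancies:** Just after I released the red marker, the arm's readings moved about 4 mm with a brief 4 N force, then settled. I did not find the cause. A wrist picture right after showed the marker still in its rest. The rail's front edge measured 0.586 to 0.60 m in x depending on the view.

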